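# Find the rocking corner of the board work plate and pack it

## Robot

A 6-joint arm with a two-finger parallel gripper is mounted at the origin on the work surface. World frame = base frame: x ahead of the robot, y to its left, z up, the work surface at z = 0. Lengths are in m, angles in rad, forces in N, time in s.
With the tool pointing down it reaches from about 0.375 to 0.9 m from the base axis. Payload 3.1 kg.
Tool frame: the origin (TCP) lies at the very end of the fingers, on their centre line; the grasp point (between the pads) lies 19 mm behind it; z points along the fingers, y is the direction in which the jaws open and shut (so a half turn about z gives the same grasp; the last joint's range is limited). The gripper opens to 87 mm and grips with 3 to 60 N. Pads are 19 mm wide; open, the fingers measure 117 mm over their backs; the gripper's body (75 mm by 190 mm) begins 51 mm behind the grasp point.
Start: joints at [-1.337, 0.527, 1.433, -0, 1.181, -0.178], TCP at [0.25, -0.573, 0.223] pointing down, gripper open.
Joint ranges: [-3.08, 3.08], [-0.75, 2.2], [0.22, 2.44], [-1.43, 4.57], [0, 2.65], [-2.85, 2.85]. Speed limits (rad/s): [2.79, 2.79, 3.14, 3.14, 3.14, 3.14].

## Interface

Orientations are given as a unit quaternion [x, y, z, w].
In Python, from workcell import sensors, vision, order gives the robot as it stands. The module is installed in compiled form; this text tells all that it offers.
- The arm moves only by the tool carry_out, never from a script. Its argument "rows" is text: rows parted by semicolons, each of 7 numbers parted by spaces: the turn, a rotation vector about the tool's x, y, z in rad, then the shift along the tool's x, y, z in m, then the opening, from 0 (shut) to 1 (fully open). In form: wx wy wz dx dy dz gripper; .... A call has exactly 5 rows; each row shifts and turns the commanded pose from where the row before left it, along the tool's axes as they then stand; what a row does not reach is not made up. A row lasts 1/10 s, in which the tool goes at most 50 mm and 8.59 degrees, less where a joint would pass 70% of its speed; a pose out of reach is approached as far as the arm can. A call is refused whole if a number of a shift passes 0.05 or a number of a turn 0.15, either way. A call with a gripper value outside its range is refused whole. The fingers move at their own pace and stop on an object; "newtons" is the grip in N (left out, the last holds). Time passes only in rows, so rows that do not move let the fingers close, or fill a call up. It gives the time, the measured TCP pose, the force and the opening at its end, in the units of the state.
- sensors.sense(): the state, without advancing time (a new reading comes with each control period).
- vision.camera(name): name is "scene" or "top"; returns (picture, depth): 400x640x3 uint8, red, green, blue; 400x640 float32, m along the optical axis (not along the pixel's ray), 0 where there is no reading.
- vision.camera_params(name): a dict with "vfov" (degrees; the focal length in pixels is half the picture's height over the tangent of half this angle, whatever the lens; pixels are square), "cx", "cy" (the principal point, pixels), "rvec" (rotation vector, rad) and "tvec" (3), from world to camera coordinates, as OpenCV has them. Camera axes: x right, y down, z forward; pixel columns grow to the right and rows downward; lengths in m; the calibration is good to about 2 mm. A picture is of the moment at which its call begins. camera_params takes no time and is no camera call.
- order.finish_job(): hands the job in, once; it reports no verdict.
The state is a dict: "time": time; "joint_pos": joint angles; "qvel": joint speeds; "joint_torque": joint torques, N m; "ee_pos": TCP position; "tcp_rot": TCP orientation; "wrist_force": force on the tool from outside, world axes, zero at the start; "wrist_torque": the same for the moment, N m; "finger_gap": finger opening in m.
Only numpy, scipy, OpenCV 4.12 (cv2) and the standard library are available. Lean on these libraries where they do the work, as an engineer would, in place of code of your own. Each camera call takes 0.05 s, during which the arm holds its last target.

## Task

The work plate under the circuit board rocks at one corner: press down on its corners with the fingertips until you find the one that gives, then press the red tail of that corner's shim down flat and leave the other three shims standing up. Finish by pressing that same corner again, and end while still holding it down firmly, so that the shim is seen to carry it. Pick nothing up and leave the things around the plate alone.

Things in the scene. Friction and masses are not known exactly. Their poses are not given: they have to be found in the camera images.
- base: grey painted steel base of the work plate, fixed to the bench: slab 172 x 324 mm, 8 mm thick. Origin at the centre of its underside on the bench; its x runs from the near side to the far side, its y along its length to the left, z up. The four corners are named in this frame: near = -x, far = +x, left = +y, right = -y
- plate: loose aluminium plate, 150 (x) x 200 (y) x 10 mm, about 1.1 kg, level on the base, same axes; circuit board 86 x 118 mm, up to 22 mm above the plate, on its middle. Origin: centre of its underside, 30 mm above the bench; upper face at 40 mm. Under each corner is a solid support, unseen; one is worn short: that corner alone gives, springily, 3 mm at about 1.5 N per mm, and comes back when released
- corner_near_left (a point): round dark bolt head, 16 mm across and flush with the plate's upper face, at the near left corner of the plate: the place to press. 22 mm in from both edges of the plate; moves with the plate
- corner_near_right (a point): round dark bolt head, 16 mm across and flush with the plate's upper face, at the near right corner of the plate: the place to press. 22 mm in from both edges of the plate; moves with the plate
- corner_far_left (a point): round dark bolt head, 16 mm across and flush with the plate's upper face, at the far left corner of the plate: the place to press. 22 mm in from both edges of the plate; moves with the plate
- corner_far_right (a point): round dark bolt head, 16 mm across and flush with the plate's upper face, at the far right corner of the plate: the place to press. 22 mm in from both edges of the plate; moves with the plate
- shim_near_left (a joint): cam shim of the near left corner, angle in rad: 0.8 to 0.95 at the start = tail standing up, cam turned away; 0 = tail flat (level, pointing to the base's +y) on its steel block, cam upright under the plate, 0.6 mm below it. Stays where it is left; about 4 N down on the tail moves it; the corner's load does not turn it back
- tail_near_left (a point): middle of the upper face of the red end (18 x 26 mm) of the near left shim's tail, a strip 14 mm wide, 60 mm long from its pin. Pin: parallel to the base's x, 4 mm in under the plate's left edge, 14.4 mm above the bench, in line with the corner's bolt head. This point is 48 mm from the pin: 18 mm above the bench when flat, 51 to 56 mm when up
- shim_near_right (a joint): cam shim of the near right corner, angle in rad: 0.8 to 0.95 at the start = tail standing up, cam turned away; 0 = tail flat (level, pointing to the base's -y) on its steel block, cam upright under the plate, 0.6 mm below it. Stays where it is left; about 4 N down on the tail moves it; the corner's load does not turn it back
- tail_near_right (a point): middle of the upper face of the red end (18 x 26 mm) of the near right shim's tail, a strip 14 mm wide, 60 mm long from its pin. Pin: parallel to the base's x, 4 mm in under the plate's right edge, 14.4 mm above the bench, in line with the corner's bolt head. This point is 48 mm from the pin: 18 mm above the bench when flat, 51 to 56 mm when up
- shim_far_left (a joint): cam shim of the far left corner, angle in rad: 0.8 to 0.95 at the start = tail standing up, cam turned away; 0 = tail flat (level, pointing to the base's +y) on its steel block, cam upright under the plate, 0.6 mm below it. Stays where it is left; about 4 N down on the tail moves it; the corner's load does not turn it back
- tail_far_left (a point): middle of the upper face of the red end (18 x 26 mm) of the far left shim's tail, a strip 14 mm wide, 60 mm long from its pin. Pin: parallel to the base's x, 4 mm in under the plate's left edge, 14.4 mm above the bench, in line with the corner's bolt head. This point is 48 mm from the pin: 18 mm above the bench when flat, 51 to 56 mm when up
- shim_far_right (a joint): cam shim of the far right corner, angle in rad: 0.8 to 0.95 at the start = tail standing up, cam turned away; 0 = tail flat (level, pointing to the base's -y) on its steel block, cam upright under the plate, 0.6 mm below it. Stays where it is left; about 4 N down on the tail moves it; the corner's load does not turn it back
- tail_far_right (a point): middle of the upper face of the red end (18 x 26 mm) of the far right shim's tail, a strip 14 mm wide, 60 mm long from its pin. Pin: parallel to the base's x, 4 mm in under the plate's right edge, 14.4 mm above the bench, in line with the corner's bolt head. This point is 48 mm from the pin: 18 mm above the bench when flat, 51 to 56 mm when up
- beltpack_c (a point): bystander: centre of a black belt pack radio, 62 x 95 x 26 mm, lying on the bench
- screwdriver: bystander: screwdriver 170 mm long lying on the bench; origin under its middle
- connector_c (a point): bystander: centre of a small steel connector shell standing on the bench, 30 mm across, 38 mm tall
- spray_can_c (a point): bystander: centre of a spray can standing on the bench, 66 mm across, 190 mm tall
There are look-alikes about, which are no part of the job. There is more than one size of the plate; the job needs the larger.

How it is judged:
On the way, in this order (a step that is already met when the one before it is completed fails the run):
1. the rocking corner has been pressed down by the fingers and has given at least 1.8 mm, all four shims still standing up (z of any of corner_near_left, corner_near_right, corner_far_left, corner_far_right in the frame of base below 0.0382 m and contact force between the fingers and plate above 1 N and value of joint each of shim_near_left, shim_near_right, shim_far_left, shim_far_right above 0.6 rad), for 0.1 s.
2. one shim lies flat (within 0.08 rad), the other three still stand up (above 0.6 rad) (((value of joint shim_near_left below 0.08 rad and value of joint each of shim_near_right, shim_far_left, shim_far_right above 0.6 rad) or (value of joint shim_near_right below 0.08 rad and value of joint each of shim_near_left, shim_far_left, shim_far_right above 0.6 rad) or (value of joint shim_far_left below 0.08 rad and value of joint each of shim_near_left, shim_near_right, shim_far_right above 0.6 rad) or (value of joint shim_far_right below 0.08 rad and value of joint each of shim_near_left, shim_near_right, shim_far_left above 0.6 rad))), for 0.2 s.
At the end, for the whole second after the job is handed in: Shim of the rocking corner flat (within 0.08 rad) and carrying more than 1.5 N of the plate while the fingers press the plate with over 3 N; no plate corner over 1.5 mm low; other three shims up (above 0.6 rad). At a sound corner the support is higher and a flat shim carries nothing (((value of joint shim_near_left below 0.08 rad and contact force between shim_near_left and plate above 1.5 N and value of joint each of shim_near_right, shim_far_left, shim_far_right above 0.6 rad) or (value of joint shim_near_right below 0.08 rad and contact force between shim_near_right and plate above 1.5 N and value of joint each of shim_near_left, shim_far_left, shim_far_right above 0.6 rad) or (value of joint shim_far_left below 0.08 rad and contact force between shim_far_left and plate above 1.5 N and value of joint each of shim_near_left, shim_near_right, shim_far_right above 0.6 rad) or (value of joint shim_far_right below 0.08 rad and contact force between shim_far_right and plate above 1.5 N and value of joint each of shim_near_left, shim_near_right, shim_far_left above 0.6 rad)) and contact force between the fingers and plate above 3 N and linear speed of plate below 0.01 m/s and z of corner_near_left in the frame of base between 0.0385 and 0.043 m and z of corner_near_right in the frame of base between 0.0385 and 0.043 m and z of corner_far_left in the frame of base between 0.0385 and 0.043 m and z of corner_far_right in the frame of base between 0.0385 and 0.043 m); the arm keeps its last pose, push and grip.
It fails at once if the plate is lifted (more than 8 mm at any corner) (z of any of corner_near_left, corner_near_right, corner_far_left, corner_far_right in the frame of base above 0.048 m).
It fails at once if two shims are pressed down: only the rocking corner's may be (value of joint each of shim_near_right, shim_near_left below 0.4 rad or value of joint each of shim_far_left, shim_near_left below 0.4 rad or value of joint each of shim_far_left, shim_near_right below 0.4 rad or value of joint each of shim_far_right, shim_near_left below 0.4 rad or value of joint each of shim_far_right, shim_near_right below 0.4 rad or value of joint each of shim_far_right, shim_far_left below 0.4 rad).
It fails at once if a thing standing around the plate is moved more than 20 mm (distance of any of beltpack_c, screwdriver, connector_c, spray_can_c from where it was at the start of the episode above 0.02 m).
It also fails if it takes over 58 s, if anything falls off the work surface, if the arm or the gripper's body presses on something with over 40 N, if the wrist force passes 120 N, or if a joint passes its speed limit or range.

## Working session

There is one attempt and no reset: what is moved stays moved. The work goes in short steps, Python scripts to look and compute and a tool call to move; the robot and the scene stay as the last step left them, time stands still between calls to the robot, and variables do not carry over. Pictures are saved under pics/ and viewed, and the job is handed in when it is done.

Besides the shell and the picture viewer there is one more tool, called in YAML: its name, and indented under it one key for each argument. carry_out: Moves the arm, as the interface text tells. Its arguments: {"type":"object","properties":{"rows":{"type":"string"},"newtons":{"type":"number"}},"required":["rows"]}

```bash
mkdir -p pics
cat > h.py <<'E'
import numpy as np, cv2
from workcell import sensors, vision, order
def cam(n):
    p,d=vision.camera(n); np.savez('%s.npz'%n,p=p,d=d); return p,d
def load(n):
    z=np.load('%s.npz'%n); return z['p'],z['d']
def K(n):
    c=vision.camera_params(n); f=200/np.tan(np.radians(c['vfov'])/2)
    return c,f,cv2.Rodrigues(np.array(c['rvec'],float))[0],np.array(c['tvec'],float).ravel()
def world(n,u,v,d=None,z=None):
    c,f,R,t=K(n); ray=np.array([(u-c['cx'])/f,(v-c['cy'])/f,1.])
    o=-R.T@t; r=R.T@ray
    if z is not None: s=(z-o[2])/r[2]
    else: s=d[int(v),int(u)]
    return o+s*r
def proj(n,P):
    c,f,R,t=K(n); q=R@np.array(P)+t; return q[0]/q[2]*f+c['cx'],q[1]/q[2]*f+c['cy']
E
python3 - <<'E'
from h import *
for n in ('scene','top'):
    p,d=cam(n); cv2.imwrite('pics/%s0.png'%n,p[:,:,::-1]); print(vision.camera_params(n))
s=sensors.sense(); print(s)
E
```

```text
{'vfov': 49.448884562574825, 'cx': 319.0194994819822, 'cy': 197.5029394340333, 'rvec': array([ 2.21876239,  0.54830345, -0.2590044 ]), 'tvec': array([-0.49946326, -0.0921323 ,  1.37750885])}
{'vfov': 47.64105506906948, 'cx': 321.7982242363799, 'cy': 204.80031913659374, 'rvec': array([ 2.12689356, -2.10311168,  0.20405124]), 'tvec': array([-0.03131499,  0.58433978,  1.41638007])}
{'time': 0.1, 'joint_pos': array([-1.33749670e+00,  5.28350913e-01,  1.43376286e+00, -2.01881783e-05,
        1.18137657e+00, -1.78527255e-01]), 'qvel': array([-0.00060766, -0.00168686, -0.00311857,  0.00292803,  0.0006283 ,
        0.00186336]), 'joint_torque': array([ 9.95562630e-06, -4.40986061e+01, -1.77150089e+01,  6.34050323e-02,
        5.33802656e-02, -6.91568266e-05]), 'ee_pos': array([ 0.25003189, -0.57210308,  0.22168677]), 'tcp_rot': array([ 9.78873403e-01,  2.04465057e-01, -3.53131981e-05, -9.48233645e-04]), 'wrist_force': array([-0.36044667,  1.1444702 , -0.31408261]), 'wrist_torque': array([0.02225127, 0.02476844, 0.01060639]), 'finger_gap': 0.08725102342548173}
```

View pics/scene0.png

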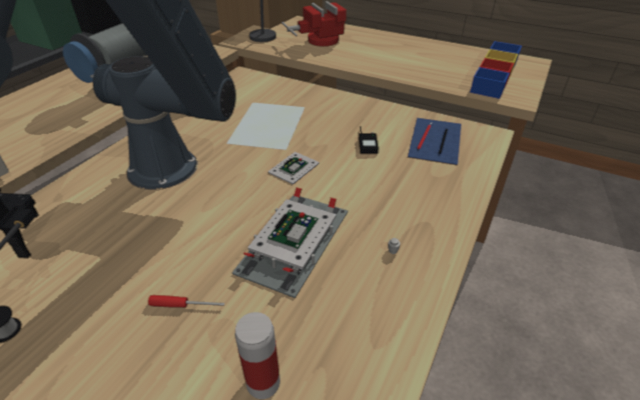

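View pics/top0.png

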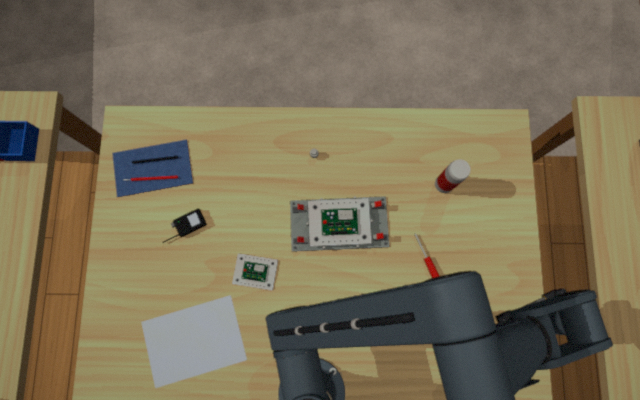

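The scene shows the larger plate on its grey base at about (295,235), and at (340,222) in the top view. The smaller look-alike is at (256,271) in the top view. The can, screwdriver, connector and belt pack all stand clear. Next I'll enlarge the plate.

Run:
```python
from h import *
p,d=load('top'); c=cv2.resize(p[185:260,280:400],None,fx=6.6,fy=6.6,interpolation=cv2.INTER_CUBIC); cv2.imwrite('pics/topc.png',c[:,:,::-1])
p,d=load('scene'); c=cv2.resize(p[180:300,225:355],None,fx=5,fy=5,interpolation=cv2.INTER_CUBIC); cv2.imwrite('pics/scc.png',c[:,:,::-1])
```

```text
(no output)
```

View pics/topc.png

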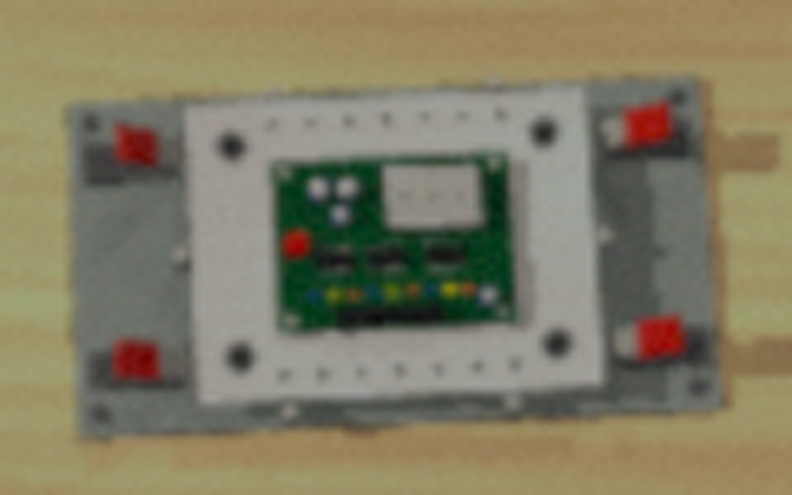

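View pics/scc.png

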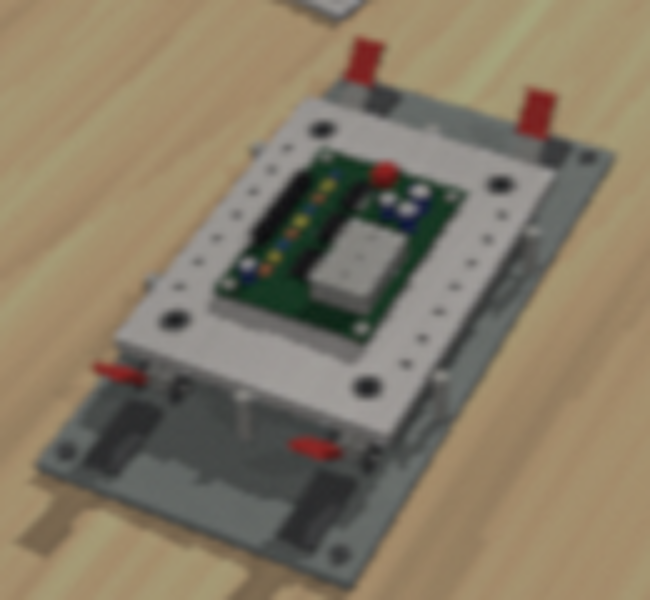

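In the enlarged top crop, the bolt heads are at FL (232,146), FR (543,131), NL (240,357) and NR (557,343). All four red tails stand up. The scene crop shows the bolts at NL (322,130), FL (500,184), NR (175,320) and FR (367,387).

Run:
```python
from h import *
T=dict(FL=(232,146),FR=(543,131),NL=(240,357),NR=(557,343))
S=dict(NL=(322,130),FL=(500,184),NR=(175,320),FR=(367,387))
m=dict(NL=(-.053,.078),NR=(-.053,-.078),FL=(.053,.078),FR=(.053,-.078))
P={}
_,dt=load('top');_,ds=load('scene')
for k in m:
    a=world('top',280+(T[k][0]+.5)/6.6-.5,185+(T[k][1]+.5)/6.6-.5,z=.04)
    ud,vd=280+T[k][0]/6.6,185+T[k][1]/6.6
    b=world('scene',225+(S[k][0]+.5)/5-.5,180+(S[k][1]+.5)/5-.5,z=.04)
    print(k,a.round(4),b.round(4),world('top',ud,vd,d=dt).round(4),world('scene',225+S[k][0]/5,180+S[k][1]/5,d=ds).round(4)); P[k]=(a+b)[:2]/2
A=np.array([m[k] for k in m]);B=np.array([P[k] for k in m])
c=B.mean(0); H=A.T@(B-c); th=np.arctan2(H[0,1]-H[1,0],H[0,0]+H[1,1]); R=np.array([[np.cos(th),-np.sin(th)],[np.sin(th),np.cos(th)]])
print('c',c,'yaw',th); print((B-(A@R.T+c)).round(4))
for k in m: print(k,(R@m[k]+c).round(4),'tail up(0.87)',(R@[m[k][0],np.sign(m[k][1])*(.096+.048*np.cos(.87)-.0036*np.sin(.87)*1)]+c).round(4))
s=sensors.sense(); from scipy.spatial.transform import Rotation as Ro
print(Ro.from_quat(s['tcp_rot']).as_matrix().round(3))
print('tool y yaw wanted')
```

```text
NL [ 0.4759 -0.0069  0.04  ] [ 0.4752 -0.0043  0.04  ] [ 0.4744 -0.0083  0.0409] [ 0.4782 -0.0071  0.042 ]
NR [ 0.4846 -0.1628  0.04  ] [ 0.484 -0.16   0.04 ] [ 0.4834 -0.1643  0.0383] [ 0.4864 -0.1617  0.0413]
FL [ 0.5816 -0.0014  0.04  ] [0.5806 0.0021 0.04  ] [ 0.5798 -0.0029  0.0421] [0.5824 0.0009 0.0404]
FR [ 0.5909 -0.1565  0.04  ] [ 0.5898 -0.1542  0.04  ] [ 0.5895 -0.1579  0.0401] [ 0.5924 -0.1566  0.0424]
c [ 0.53282217 -0.08050313] yaw 0.05734494280594017
[[ 0.0001  0.0001]
 [-0.0001  0.    ]
 [-0.0002 -0.0001]
 [ 0.0002 -0.    ]]
NL [ 0.4754 -0.0057] tail up(0.87) [0.4728 0.0405]
NR [ 0.4844 -0.1614] tail up(0.87) [ 0.487  -0.2075]
FL [5.813e-01 4.000e-04] tail up(0.87) [0.5786 0.0465]
FR [ 0.5902 -0.1553] tail up(0.87) [ 0.5929 -0.2015]
[[ 0.916  0.4   -0.   ]
 [ 0.4   -0.916  0.002]
 [ 0.    -0.002 -1.   ]]
tool y yaw wanted
```

```bash
cat >> h.py <<'E'
from scipy.spatial.transform import Rotation as Ro
C=np.array([.5328,-.0805]); YAW=.0573
def base(x,y): 
    c,s=np.cos(YAW),np.sin(YAW); return np.array([C[0]+c*x-s*y,C[1]+s*x+c*y])
def delta(x,y,z):
    s=sensors.sense(); M=Ro.from_quat(s['tcp_rot']).as_matrix(); t=np.r_[base(x,y),z]
    print('t',round(s['time'],2),'pos',s['ee_pos'].round(4),'yaw',round(np.arctan2(M[1,0],M[0,0]),3),'tilt',M[:,2].round(3),'F',s['wrist_force'].round(2),'tool delta',(M.T@(t-s['ee_pos'])).round(4))
E
python3 - <<'E'
from h import *
p,d=load('top')
for n,u,v in(('can',457,167),('conn',314,154),('sd',430,262),('bp',189,222)): print(n,world('top',u,v,d=d).round(3))
E
```

```text
can [ 0.68  -0.432  0.185]
conn [0.763 0.004 0.04 ]
sd [ 0.407 -0.38   0.016]
bp [0.529 0.415 0.023]
```

carry_out:
  rows: "0 0 0.118 0 0 0 0; 0 0 0.118 0 0 0 0; 0 0 0.117 0 0 0 0; 0 0 0 0.02 -0.04 0 0; 0 0 0 0.02 -0.04 0 0"
  newtons: 20

```text
time: 0.6
ee_pos: [0.2851, -0.4901, 0.2217]
tcp_rot: [1.0, 0.028, 0.0, -0.0]
wrist_force: [0.8, -0.2, -0.6]
finger_gap: 0.0551
```

```bash
python3 -c "
from h import *
delta(-.055,-.079,.2)"
```

```text
t 0.6 pos [ 0.2851 -0.4901  0.2217] yaw 0.056 tilt [-0.     0.001 -1.   ] F [ 0.84 -0.23 -0.56] tool delta [ 0.2154 -0.316   0.022 ]
```

carry_out:
  rows: "0 0 0 0.027 -0.039 0 0; 0 0 0 0.027 -0.039 0 0; 0 0 0 0.027 -0.039 0 0; 0 0 0 0.027 -0.039 0 0; 0 0 0 0.027 -0.039 0.01 0"

```text
time: 1.1
ee_pos: [0.41, -0.2868, 0.2133]
tcp_rot: [1.0, 0.029, 0.001, 0.001]
wrist_force: [0.8, -0.3, 0.9]
finger_gap: 0.0149
```

carry_out:
  rows: "0 0 0 0.027 -0.039 0.01 0; 0 0 0 0.027 -0.039 0.01 0; 0 0 0 0.026 -0.039 0.02 0; 0 0 0 0 0 0.03 0; 0 0 0 0 0 0.03 0"

```text
time: 1.6
ee_pos: [0.4822, -0.1654, 0.1122]
tcp_rot: [1.0, 0.031, 0.001, 0.0]
wrist_force: [0.3, -0.1, 0.2]
finger_gap: 0.0008
```

```bash
python3 -c "
from h import *
delta(-.055,-.079,.05)"
```

```text
t 1.6 pos [ 0.4822 -0.1654  0.1122] yaw 0.063 tilt [ 0.001 -0.001 -1.   ] F [ 0.32 -0.07  0.24] tool delta [ 0.0003 -0.0029  0.0622]
```

carry_out:
  rows: "0 0 -0.005 0 -0.003 0.03 0; 0 0 0 0 0 0.02 0; 0 0 0 0 0 0.01 0; 0 0 0 0 0 0 0; 0 0 0 0 0 0 0"

```text
time: 2.1
ee_pos: [0.4815, -0.1645, 0.0534]
tcp_rot: [0.999, 0.032, 0.0, 0.0]
wrist_force: [1.0, 1.0, 0.1]
finger_gap: 0.0003
```

Run:
```python
from h import *
delta(-.055,-.079,.041)
p,d=cam('scene'); c=cv2.resize(p[150:310,215:375],None,fx=3.7,fy=3.7,interpolation=cv2.INTER_CUBIC); cv2.imwrite('pics/s1.png',c[:,:,::-1])
```

```text
t 2.1 pos [ 0.4815 -0.1645  0.0534] yaw 0.064 tilt [ 0.001 -0.    -1.   ] F [1.05 1.01 0.08] tool delta [ 0.001  -0.002   0.0124]
```

View pics/s1.png

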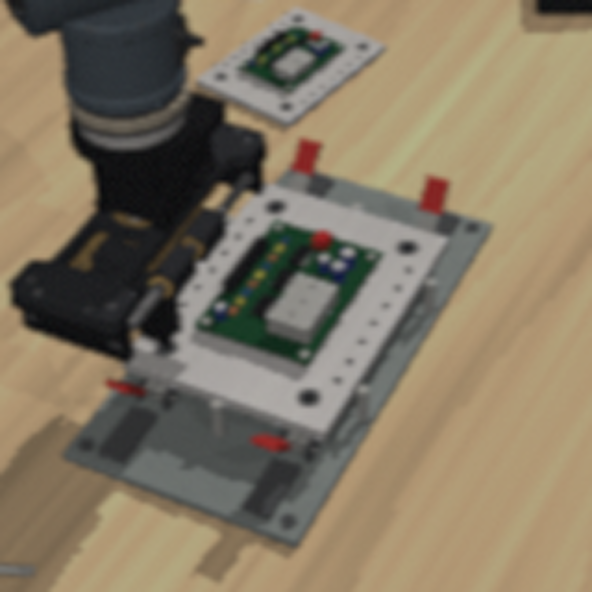

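The closed fingertips are over the near-right bolt at (150,345), clear of the board and the red tails. I'll press now.

carry_out:
  rows: "0 0 0 0 0 0.006 0; 0 0 0 0 0 0.004 0; 0 0 0 0 0 0.002 0; 0 0 0 0 0 0 0; 0 0 0 0 0 0 0"

```text
time: 2.65
ee_pos: [0.4811, -0.1642, 0.0409]
tcp_rot: [0.999, 0.032, -0.0, -0.0]
wrist_force: [-0.4, -0.2, 0.2]
finger_gap: 0.0005
```

carry_out:
  rows: "0 0 0 0 0 0.001 0; 0 0 0 0 0 0.001 0; 0 0 0 0 0 0 0; 0 0 0 0 0 0 0; 0 0 0 0 0 0 0"

```text
time: 3.15
ee_pos: [0.4813, -0.1643, 0.0403]
tcp_rot: [0.999, 0.032, 0.0, 0.0]
wrist_force: [-1.5, 0.2, 11.0]
finger_gap: 0.0007
```

Near right is solid: 11 N with almost no give. Next is near left.

carry_out:
  rows: "0 0 0 0 0 -0.04 0; 0 0 0.006 0 -0.03 0 0; 0 0 0 0 -0.045 0 0; 0 0 0 0 -0.045 0 0; 0 0 0 0 -0.039 0 0"

```text
time: 3.65
ee_pos: [0.4712, -0.0038, 0.0791]
tcp_rot: [1.0, 0.029, -0.0, -0.0]
wrist_force: [0.5, -0.5, -0.2]
finger_gap: -0.0001
```

carry_out:
  rows: "0 0 0 0 0 0.02 0; 0 0 0 0 0 0.006 0; 0 0 0 0 0 0 0; 0 0 0 0 0 0 0; 0 0 0 0 0 0 0"

```text
time: 4.15
ee_pos: [0.4723, -0.0064, 0.0533]
tcp_rot: [1.0, 0.028, 0.0, 0.0]
wrist_force: [0.5, -0.2, 0.3]
finger_gap: 0.0006
```

```bash
python3 -c "
from h import *
delta(-.055,.079,.041)"
```

```text
t 4.15 pos [ 0.4723 -0.0064  0.0533] yaw 0.056 tilt [ 0.001 -0.    -1.   ] F [ 0.53 -0.2   0.34] tool delta [ 0.0012 -0.0016  0.0123]
```

carry_out:
  rows: "0 0 0 0.001 -0.001 0.006 0; 0 0 0 0 0 0.004 0; 0 0 0 0 0 0.002 0; 0 0 0 0 0 0 0; 0 0 0 0 0 0 0"

```text
time: 4.65
ee_pos: [0.4726, -0.0044, 0.0408]
tcp_rot: [1.0, 0.029, -0.0, -0.0]
wrist_force: [0.3, 0.1, 0.0]
finger_gap: 0.0006
```

carry_out:
  rows: "0 0 0 0 0 0.001 0; 0 0 0 0 0 0.001 0; 0 0 0 0 0 0 0; 0 0 0 0 0 0 0; 0 0 0 0 0 0 0"

```text
time: 5.15
ee_pos: [0.4727, -0.0044, 0.0403]
tcp_rot: [1.0, 0.029, 0.0, 0.0]
wrist_force: [-2.2, 0.5, 13.8]
finger_gap: 0.0002
```

Near left is solid too (13.8 N). Next is far left.

carry_out:
  rows: "0 0 0 0 0 -0.04 0; 0 0 0 0.02 -0.003 0 0; 0 0 0 0.045 0 0 0; 0 0 0 0.045 0.001 0 0; 0 0 0 0 0 0 0"

```text
time: 5.65
ee_pos: [0.5907, 0.0031, 0.0803]
tcp_rot: [1.0, 0.029, 0.006, 0.001]
wrist_force: [0.4, 0.2, 0.4]
finger_gap: 0.0004
```

carry_out:
  rows: "0 0 0 0 0 0.02 0; 0 0 0 0 0 0.006 0; 0 0 0 0 0 0 0; 0 0 0 0 0 0 0; 0 0 0 0 0 0 0"

```text
time: 6.15
ee_pos: [0.5825, 0.0039, 0.0535]
tcp_rot: [1.0, 0.029, 0.0, 0.0]
wrist_force: [-0.7, -1.2, 0.0]
finger_gap: 0.0001
```

```bash
python3 -c "
from h import *
delta(.055,.079,.041)"
```

```text
t 6.15 pos [0.5825 0.0039 0.0535] yaw 0.058 tilt [ 0.001 -0.    -1.   ] F [-0.7  -1.18  0.01] tool delta [0.0006 0.0024 0.0125]
```

carry_out:
  rows: "0 0 0 0 0.002 0.006 0; 0 0 0 0 0 0.004 0; 0 0 0 0 0 0.002 0; 0 0 0 0 0 0 0; 0 0 0 0 0 0 0"

```text
time: 6.65
ee_pos: [0.5825, 0.0019, 0.0408]
tcp_rot: [1.0, 0.029, -0.0, -0.0]
wrist_force: [0.6, 0.0, 0.6]
finger_gap: 0.0004
```

carry_out:
  rows: "0 0 0 0 0 0.001 0; 0 0 0 0 0 0.001 0; 0 0 0 0 0 0 0; 0 0 0 0 0 0 0; 0 0 0 0 0 0 0"

```text
time: 7.15
ee_pos: [0.5826, 0.002, 0.0404]
tcp_rot: [1.0, 0.029, 0.0, 0.0]
wrist_force: [-2.1, -0.8, 9.8]
finger_gap: 0.0005
```

Far left is solid as well (9.8 N). That leaves far right, which I'll confirm by pressing.

carry_out:
  rows: "0 0 0 0 0 -0.04 0; 0 0 0 0 0.03 0 0; 0 0 0 0 0.045 0 0; 0 0 0 0 0.045 0 0; 0 0 0 0 0.038 0 0"

```text
time: 7.65
ee_pos: [0.5919, -0.1579, 0.0792]
tcp_rot: [1.0, 0.029, 0.0, 0.0]
wrist_force: [1.0, 0.1, 0.1]
finger_gap: 0.0004
```

carry_out:
  rows: "0 0 0 0 0 0.02 0; 0 0 0 0 0 0.006 0; 0 0 0 0 0 0 0; 0 0 0 0 0 0 0; 0 0 0 0 0 0 0"

```text
time: 8.15
ee_pos: [0.5919, -0.1549, 0.0535]
tcp_rot: [1.0, 0.03, 0.0, 0.0]
wrist_force: [0.1, -0.1, 0.0]
finger_gap: 0.0005
```

```bash
python3 -c "
from h import *
delta(.055,-.079,.041)"
```

```text
t 8.15 pos [ 0.5919 -0.1549  0.0535] yaw 0.059 tilt [ 0.001 -0.    -1.   ] F [ 0.12 -0.15  0.03] tool delta [0.0002 0.0014 0.0125]
```

carry_out:
  rows: "0 0 0 0 0.001 0.006 0; 0 0 0 0 0 0.004 0; 0 0 0 0 0 0.002 0; 0 0 0 0 0 0 0; 0 0 0 0 0 0 0"

```text
time: 8.65
ee_pos: [0.5916, -0.1567, 0.0408]
tcp_rot: [1.0, 0.029, -0.0, -0.0]
wrist_force: [-0.8, 0.2, -0.1]
finger_gap: 0.0011
```

carry_out:
  rows: "0 0 0 0 0 0.001 0; 0 0 0 0 0 0.001 0; 0 0 0 0 0 0 0; 0 0 0 0 0 0 0; 0 0 0 0 0 0 0"

```text
time: 9.15
ee_pos: [0.592, -0.157, 0.0392]
tcp_rot: [1.0, 0.029, 0.0, 0.0]
wrist_force: [0.3, -0.5, 2.1]
finger_gap: 0.0006
```

Far right gives: about 1.2 mm at only 2.1 N. I'll press it further for step 1.

carry_out:
  rows: "0 0 0 0 0 0.001 0; 0 0 0 0 0 0.001 0; 0 0 0 0 0 0 0; 0 0 0 0 0 0 0; 0 0 0 0 0 0 0"

```text
time: 9.65
ee_pos: [0.5921, -0.1571, 0.0376]
tcp_rot: [1.0, 0.029, 0.001, 0.0]
wrist_force: [-0.3, 0.3, 5.3]
finger_gap: 0.0003
```

carry_out:
  rows: "0 0 0 0 0 0.001 0; 0 0 0 0 0 0 0; 0 0 0 0 0 0 0; 0 0 0 0 0 0 0; 0 0 0 0 0 0 0"

```text
time: 10.15
ee_pos: [0.5921, -0.157, 0.0375]
tcp_rot: [1.0, 0.029, 0.001, 0.0]
wrist_force: [-0.8, 0.5, 10.8]
finger_gap: 0.0003
```

Far right gave the full 3 mm and bottomed at 10.8 N, so it is the rocking corner. Next is its tail: lift and move out over it.

carry_out:
  rows: "0 0 0 0 0 -0.04 0; 0 0 0 0 0 -0.015 0; 0 0 0 -0.002 0.03 0 0; 0 0 0 0 0.028 0 0; 0 0 0 0 0 0 0"

```text
time: 10.65
ee_pos: [0.5939, -0.2185, 0.0911]
tcp_rot: [1.0, 0.027, 0.001, 0.001]
wrist_force: [0.0, -0.9, -0.6]
finger_gap: 0.0004
```

Run:
```python
from h import *
delta(.053,-.137,.06)
p,d=cam('scene'); c=cv2.resize(p[150:310,215:375],None,fx=3.7,fy=3.7,interpolation=cv2.INTER_CUBIC); cv2.imwrite('pics/s2.png',c[:,:,::-1])
```

```text
t 10.65 pos [ 0.5939 -0.2185  0.0911] yaw 0.055 tilt [ 0.003 -0.003 -1.   ] F [ 0.03 -0.91 -0.64] tool delta [-0.0002 -0.0044  0.0311]
```

View pics/s2.png

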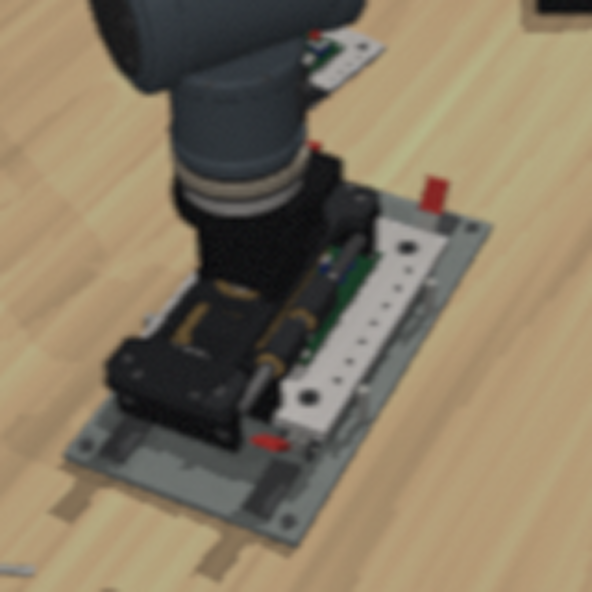

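Run:
```python
from h import *
f=lambda P:tuple(round((a-o)*3.7) for a,o in zip(proj('scene',P),(215,150)))
s=sensors.sense();print(s['time'],s['ee_pos'])
for z in (.09,.16,.3): print(z,f([.594,-.2185,z]))
print(f([*base(.053,-.078),.04]), f([*base(.053,-.127),.053]),f([*base(-.053,-.127),.053]))
p,d=cam('top'); c=cv2.resize(p[150:280,250:430],None,fx=4.4,fy=4.4,interpolation=cv2.INTER_CUBIC); cv2.imwrite('pics/t2.png',c[:,:,::-1])
p,d=cam('scene'); c=cv2.resize(p[150:310,215:375],None,fx=3.7,fy=3.7,interpolation=cv2.INTER_CUBIC); cv2.imwrite('pics/s3.png',c[:,:,::-1])
```

```text
10.7 [ 0.59302155 -0.21639907  0.09066173]
0.09 (256, 413)
0.16 (250, 331)
0.3 (234, 139)
(307, 397) (270, 437) (123, 385)
```

View pics/s3.png

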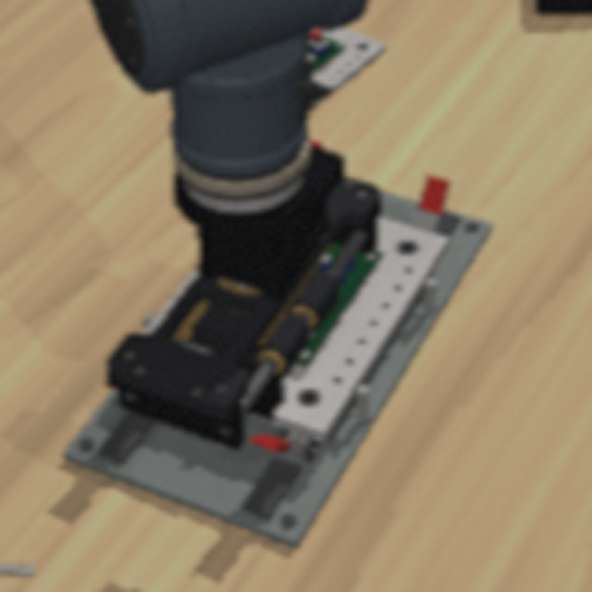

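View pics/t2.png

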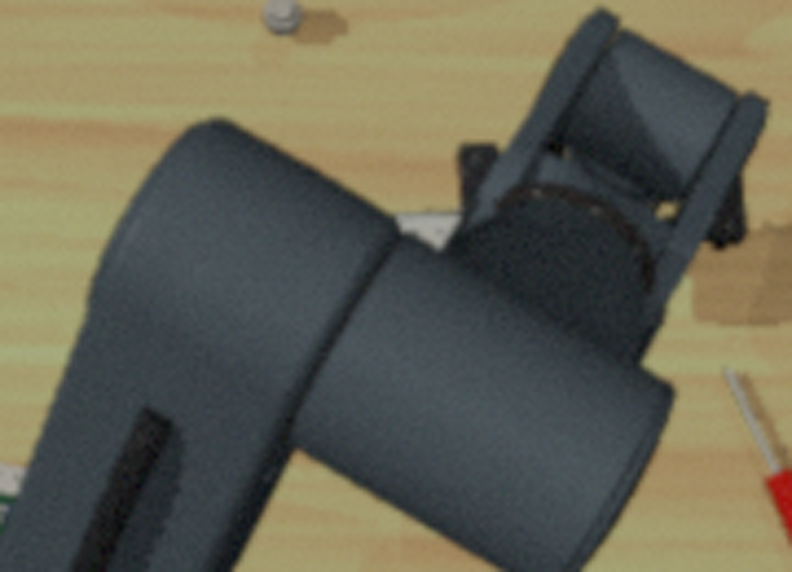

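The fingertip is above the far-right tail: the TCP projects to (256,413) and the tail is at (270,440). The gripper body is clear of everything else. Pressing down.

carry_out:
  rows: "0 0 0 0 -0.002 0.012 0; 0 0 0 0 0 0.012 0; 0 0 0 0 0 0.008 0; 0 0 0 0 0 0.005 0; 0 0 0 0 0 0 0"

```text
time: 11.3
ee_pos: [0.5926, -0.216, 0.0539]
tcp_rot: [1.0, 0.03, -0.0, 0.003]
wrist_force: [-4.4, -8.1, 3.5]
finger_gap: 0.0003
```

carry_out:
  rows: "0 0 0 0 0 0.004 0; 0 0 0 0 0 0.004 0; 0 0 0 0 0 0.004 0; 0 0 0 0 0 0.004 0; 0 0 0 0 0 0 0"

```text
time: 11.8
ee_pos: [0.5925, -0.2124, 0.037]
tcp_rot: [1.0, 0.029, -0.0, -0.001]
wrist_force: [-0.2, -0.2, -0.1]
finger_gap: 0.0003
```

Run:
```python
from h import *
delta(.053,-.140,.018)
p,d=cam('scene'); c=cv2.resize(p[230:310,225:325],None,fx=7,fy=7,interpolation=cv2.INTER_CUBIC); cv2.imwrite('pics/s4.png',c[:,:,::-1])
```

```text
t 11.8 pos [ 0.5925 -0.2124  0.037 ] yaw 0.057 tilt [-0.001  0.001 -1.   ] F [-0.19 -0.16 -0.12] tool delta [0.001 0.005 0.019]
```

View pics/s4.png

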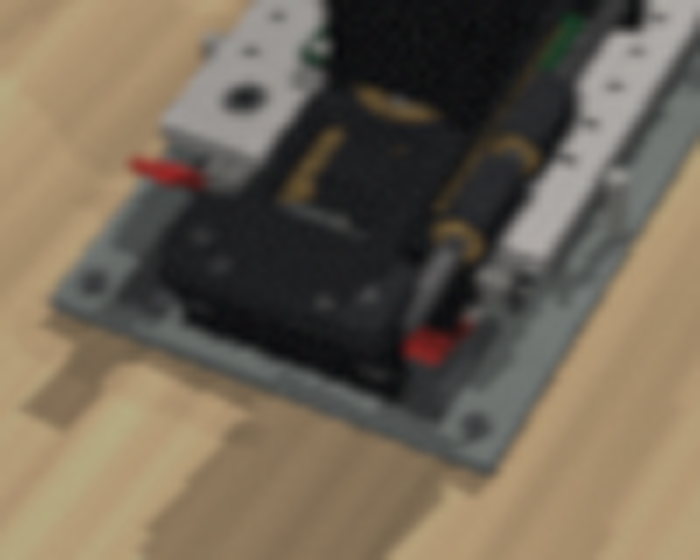

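The far-right tail is going down under the fingers at (435,345), and the near-right tail still stands at (165,172). I'll continue, a little further out.

carry_out:
  rows: "0 0 0 0 0.002 0.004 0; 0 0 0 0 0.002 0.004 0; 0 0 0 0 0.001 0.003 0; 0 0 0 0 0 0.003 0; 0 0 0 0 0 0 0"

```text
time: 12.35
ee_pos: [0.593, -0.2177, 0.0232]
tcp_rot: [1.0, 0.029, -0.0, 0.0]
wrist_force: [0.5, -0.5, 0.7]
finger_gap: 0.0008
```

carry_out:
  rows: "0 0 0 0 0 0.002 0; 0 0 0 0 0 0.002 0; 0 0 0 0 0 0.001 0; 0 0 0 0 0 0 0; 0 0 0 0 0 0 0"

```text
time: 12.85
ee_pos: [0.5935, -0.2181, 0.019]
tcp_rot: [1.0, 0.029, 0.0, 0.0]
wrist_force: [-0.0, -0.5, 0.4]
finger_gap: 0.0008
```

carry_out:
  rows: "0 0 0 0 0 0.001 0; 0 0 0 0 0 0.001 0; 0 0 0 0 0 0.001 0; 0 0 0 0 0 0 0; 0 0 0 0 0 0 0"

```text
time: 13.35
ee_pos: [0.5936, -0.2181, 0.0183]
tcp_rot: [1.0, 0.029, 0.001, 0.001]
wrist_force: [-3.5, 1.0, 14.4]
finger_gap: 0.0003
```

The tail has bottomed on its block at z = 18.3 mm with 14 N. I'll lift off and check.

carry_out:
  rows: "0 0 0 0 0 -0.01 0; 0 0 0 0 0 -0.03 0; 0 0 0 0 0 -0.04 0; 0 0 0 0.002 -0.03 0 0; 0 0 0 0 -0.03 0 0"

```text
time: 13.85
ee_pos: [0.5931, -0.1582, 0.0977]
tcp_rot: [1.0, 0.028, 0.002, 0.001]
wrist_force: [0.0, -0.1, -1.4]
finger_gap: 0.0002
```

carry_out:
  rows: "0 0 0 0 0 0 0; 0 0 0 0 0 0 0; 0 0 0 0 0 0 0; 0 0 0 0 0 0 0; 0 0 0 0 0 0 0"

```text
time: 14.35
ee_pos: [0.5918, -0.1586, 0.0957]
tcp_rot: [1.0, 0.028, 0.0, 0.0]
wrist_force: [0.7, -0.7, -0.2]
finger_gap: 0.0006
```

Run:
```python
from h import *
delta(.054,-.079,.041)
p,d=cam('scene'); c=cv2.resize(p[150:310,215:375],None,fx=3.7,fy=3.7,interpolation=cv2.INTER_CUBIC); cv2.imwrite('pics/s5.png',c[:,:,::-1])
```

```text
t 14.35 pos [ 0.5918 -0.1586  0.0957] yaw 0.057 tilt [ 0. -0. -1.] F [ 0.66 -0.68 -0.2 ] tool delta [-0.0004 -0.0024  0.0547]
```

View pics/s5.png

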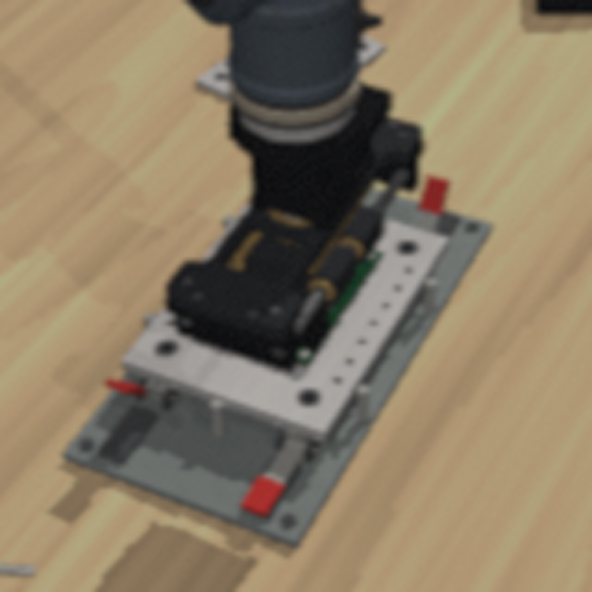

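The far-right tail lies flat at (263,495). The near-right tail at (125,386) and the far-left at (435,195) still stand. Now I'll press the far-right corner again.

carry_out:
  rows: "0 0 0 0 -0.002 0.02 0; 0 0 0 0 0 0.02 0; 0 0 0 0 0 0.008 0; 0 0 0 0 0 0.004 0; 0 0 0 0 0 0 0"

```text
time: 14.9
ee_pos: [0.5916, -0.156, 0.0437]
tcp_rot: [1.0, 0.029, -0.0, -0.0]
wrist_force: [-0.5, -0.1, 0.1]
finger_gap: 0.0001
```

carry_out:
  rows: "0 0 0 0 0 0.003 0; 0 0 0 0 0 0.001 0; 0 0 0 0 0 0.001 0; 0 0 0 0 0 0 0; 0 0 0 0 0 0 0"

```text
time: 15.4
ee_pos: [0.5921, -0.156, 0.0398]
tcp_rot: [1.0, 0.029, 0.001, 0.0]
wrist_force: [-0.4, -0.3, 4.0]
finger_gap: 0.0002
```

carry_out:
  rows: "0 0 0 0 0 0.001 0; 0 0 0 0 0 0 0; 0 0 0 0 0 0 0; 0 0 0 0 0 0 0; 0 0 0 0 0 0 0"

```text
time: 15.9
ee_pos: [0.5921, -0.1561, 0.0396]
tcp_rot: [1.0, 0.029, 0.001, 0.0]
wrist_force: [-1.7, -0.1, 10.5]
finger_gap: 0.0003
```

carry_out:
  rows: "0 0 0 0 0 0 0; 0 0 0 0 0 0 0; 0 0 0 0 0 0 0; 0 0 0 0 0 0 0; 0 0 0 0 0 0 0"

```text
time: 16.4
ee_pos: [0.5922, -0.156, 0.0396]
tcp_rot: [1.0, 0.029, 0.001, 0.0]
wrist_force: [-2.2, 0.2, 10.4]
finger_gap: 0.0004
```

Run:
```python
from h import *
delta(.053,-.078,.041)
p,d=cam('scene'); c=cv2.resize(p[150:310,215:375],None,fx=3.7,fy=3.7,interpolation=cv2.INTER_CUBIC); cv2.imwrite('pics/s6.png',c[:,:,::-1])
```

```text
t 16.4 pos [ 0.5922 -0.156   0.0396] yaw 0.058 tilt [ 0.002 -0.001 -1.   ] F [-2.2   0.21 10.39] tool delta [-0.0019 -0.0008 -0.0014]
```

View pics/s6.png

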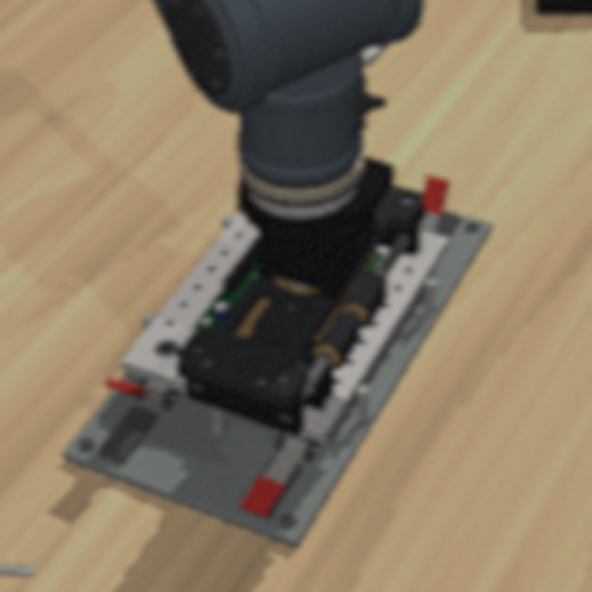

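The corner holds at 39.6 mm under 10.4 N, where before it sank to 37.5 mm. The far-right tail is still flat at (263,495). Handing in.

```bash
python3 -c "
from h import *
print(order.finish_job())"
```

```text
the job is handed in; nothing more can be done
None
```

I found the rocking corner, far right, and pressed its shim flat. I handed the job in at about 16.5 s while still holding that corner down at about 10 N.

- **Finding the corner:** near right, near left and far left were solid, giving almost nothing under 10–14 N. Far right sank about 3 mm, most of it under 5 N.
- **Pressing the shim:** I pressed the far-right red tail down until it stopped on its block, at 18.3 mm with 14 N. The camera shows it flat.
- **Last press:** the far-right corner held at 39.6 mm under 10.4 N. Before the shim was down, it sank to 37.5 mm at about the same force.
- **Other shims and surroundings:** the near-right and far-left tails are seen still standing. The near-left tail was hidden behind the gripper in the last pictures; I never pressed it. I didn't measure the surrounding things again afterwards, but the arm stayed clear of them.

One reading stood out: a brief 8 N sideways force when the fingers first touched the tail. It had gone by the next reading, and the tail went down normally.

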